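# Dock the stirrer's control unit and set its selector

## Robot

A 6-joint arm with a two-finger parallel gripper is mounted at the origin on the work surface. World frame = base frame: x ahead of the robot, y to its left, z up, the work surface at z = 0. Lengths are in m, angles in rad, forces in N, time in s.
With the tool pointing down it reaches from about 0.225 to 0.875 m from the base axis. Payload 3.4 kg.
Tool frame: the origin (TCP) lies at the very end of the fingers, on their centre line; the grasp point (between the pads) lies behind it (manip.tcp_to_grasp is the z of the grasp point in the tool frame, in m); z points along the fingers, y is the direction in which the jaws open and shut (so a half turn about z gives the same grasp; the last joint's range is limited). The gripper opens to 85 mm and grips with 20 to 120 N. Pads are 22 mm wide; open, the fingers measure 114 mm over their backs; the gripper's body (76 mm by 85 mm) begins 54 mm behind the grasp point. The pads swing forward as they close: fully open they stand 13 mm farther back than shut.
Start: joints at [-1.367, 0.276, 1.505, -0, 1.361, -0.121], TCP at [0.183, -0.545, 0.231] pointing down, gripper open.
Joint ranges: [-2.89, 2.89], [-0.75, 2.08], [0.22, 2.7], [-1.18, 4.32], [0.11, 2.71], [-2.7, 2.7]. Speed limits (rad/s): [2.57, 2.57, 3.14, 3.14, 3.14, 3.14].

## Interface

Orientations are given as a unit quaternion [w, x, y, z].
In Python, from rig import manip, eyes gives the robot as it stands.
- The arm moves only by the tool servo_tool, never from a script. Its argument "increments" is a list of rows, each an object with "slide": the shift along the tool's x, y, z in m, a list of three; "spin": the turn about the tool's z in degrees. A call has 1 to 8 rows; each row shifts and turns the commanded pose from where the row before left it, along the tool's axes as they then stand; what a row does not reach is not made up. A row lasts 1/10 s, in which the tool goes at most 50 mm and 8.59 degrees, less where a joint would pass 70% of its speed; a pose out of reach is approached as far as the arm can. A call is refused whole if a number of a shift passes 0.05 or a number of a turn 8.59, either way. A call with a gripper value outside its range is refused whole. "hand" is the opening, from 0 (shut) to 1 (fully open), set as the call begins (left out, the last holds). The fingers move at their own pace and stop on an object; "newtons" is the grip in N (left out, the last holds). Time passes only in rows, so rows that do not move let the fingers close. It gives the time, the measured TCP pose, the force and the opening at its end, in the units of the state.
- manip.get_state(): the state, without advancing time (a new reading comes with each control period).
- eyes.get_image(name): name is "scene" or "top"; returns the picture (400x640x3 uint8, blue, green, red); there is no depth.
- eyes.calibration(name): a dict with "fx", "fy", "cx", "cy" (pixels), "rvec" (rotation vector, rad) and "tvec" (3), from world to camera coordinates, as OpenCV has them. Camera axes: x right, y down, z forward; pixel columns grow to the right and rows downward; lengths in m; the calibration is good to about 2 mm. A picture is of the moment at which its call begins. calibration takes no time and is no camera call.
- manip.sign_off(): hands the job in, once; it reports no verdict.
The state is a dict: "clock": time; "qpos": joint angles; "qd": joint speeds; "effort": joint torques, N m; "position": TCP position; "ee_rot": TCP orientation; "contact_force": force on the tool from outside, world axes, zero at the start; "moment": the same for the moment, N m; "width": finger opening in m.
Only numpy, scipy, OpenCV 4.12 (cv2) and the standard library are available. Lean on these libraries where they do the work, as an engineer would, in place of code of your own. Each camera call takes 0.05 s, during which the arm holds its last target.

## Task

The stirrer's control unit lies face up on the bench: set it face up into its holder (either way round is fine) without dropping it, and press it down until it is fully home. Then turn its selector dial to the mark with two dots and let go. Leave the other things on the bench where they are.

Things in the scene. Friction and masses are not known exactly. Their poses are not given: they have to be found in the camera images.
- control_unit: Loose control unit, 0.3 to 0.5 kg: white box, dark top face, 140 (x) x 62 (y) x 44 (z) mm. Origin: centre of the underside; z up, x along its length. The dial stands on the face 36 mm from the centre towards +x; the -x half is a flat display panel, safe to press. White marks round the dial, clockwise from above: short bar (off), one dot, two dots, three dots.
- unit_face (a point): Point on the control unit's top face, on its centre line 20 mm from the centre towards -x, 44 mm above the underside: a good place to press. Axes as the control unit's.
- dial_grip (a point): On the dial's axis, 22 mm above the unit's face: the height to grip. The dial is a black bar 13 mm thick, about 39 mm long, its top 28 mm above the face, on a disc 40 mm across and 3 mm thick. This frame turns with the dial: x points along the bar to its pointed end (white line on top), y across the bar (grip along y), z up.
- dial (a joint): Dial angle, rad, growing clockwise seen from above, 0 to 1.8. Four detents: 0 = off (bar), 0.6 = one dot, 1.2 = two dots, 1.8 = three dots. The pointer stands 0.9 - angle (anticlockwise) from the unit's +x. Starts at off or one dot. Takes up to about 0.15 N m; released near a detent it settles into it. On the bench the loose unit would turn with the dial.
- holder: Fixed open-topped grey tray, outside 158 (x) x 80 (y) mm, walls 6 mm thick and 24 mm high, inside 146 x 68 mm (3 mm free all round the unit), with a low steel foot tab at each end reaching 97 mm from the centre. Origin: centre of its underside, x along its length.
- dock_plate (a joint): Aluminium plate that is the holder's floor. 0 = up (its top 16 mm above the bench), 0.006 m = fully down (top 10 mm above the bench, unit home). It slides stiffly: about 9 N moves it down, the unit's weight alone (up to 5 N) does not, and it stays where it is left. It has no spring.
- sample_jar: Small amber jar, 38 mm across, 55 mm high, between the unit and the holder but farther out. Loose bystander; origin at the centre of its underside.
- beaker: Open glass beaker, 72 mm across, 95 mm high. Loose bystander; origin at the centre of its underside.
- wash_bottle: White plastic bottle with a cap, 68 mm across, 170 mm high. Loose bystander; origin at the centre of its underside.
- flask: Conical glass flask, 68 mm across, 92 mm high. Loose bystander; origin at the centre of its underside.
- weight: Steel cylinder, 34 mm across, 35 mm high, near the robot. Loose bystander; origin at the centre of its underside.
- wrench: Steel wrench about 170 mm long, lying along its x. Loose bystander.
- paddle_a: Stirrer shaft with one blade, 320 mm long, lying along its x at the far side. Loose bystander.
- paddle_b: Stirrer shaft with two blades, 320 mm long, lying along its x at the far side. Loose bystander.
There are look-alikes about, which are no part of the job. What is shaped like the control_unit but green or yellow is not meant.

How it is judged:
By the outcome, as a careful person would: the job done as asked, in the order asked, and still so for the second after the job is handed in, with the robot touching nothing.
It also fails if it takes over 51 s, if anything falls off the work surface, if the arm or the gripper's body presses on something with over 40 N, if the wrist force passes 120 N, or if a joint passes its speed limit or range.

## Working session

There is one attempt and no reset: what is moved stays moved. The work goes in short steps, Python scripts to look and compute and a tool call to move; the robot and the scene stay as the last step left them, time stands still between calls to the robot, and variables do not carry over. Pictures are saved under pics/ and viewed, and the job is handed in when it is done.

Besides the shell and the picture viewer there is one more tool, called after "Emit:" by a JSON object that holds its "method" and its "body", one argument or row to a line. servo_tool: Moves the arm, as the interface text tells. Its arguments: {"type":"object","properties":{"increments":{"type":"array","items":{"type":"object","properties":{"slide":{"type":"array","items":{"type":"number"}},"spin":{"type":"number"}}}},"hand":{"type":"number"},"newtons":{"type":"number"}},"required":["increments"]}

```bash
ls; mkdir -p pics; cat > h.py <<'E'
import numpy as np, cv2
from rig import manip, eyes
def cal(n):
    c=eyes.calibration(n);K=np.array([[c['fx'],0,c['cx']],[0,c['fy'],c['cy']],[0,0,1]],float)
    return K,np.array(c['rvec'],float).reshape(3,1),np.array(c['tvec'],float).reshape(3,1)
def ray(n,uv):
    K,r,t=cal(n);R=cv2.Rodrigues(r)[0]
    uv=np.atleast_2d(np.array(uv,float));d=np.c_[uv,np.ones(len(uv))]@np.linalg.inv(K).T@R
    return (-R.T@t).ravel(),d
def onz(n,uv,z):
    o,d=ray(n,uv);return o+d*((z-o[2])/d[:,2:3])
def proj(n,P):
    K,r,t=cal(n);return cv2.projectPoints(np.atleast_2d(np.array(P,float)),r,t,K,None)[0].reshape(-1,2)
def tri(a,b):
    o1,d1=ray('scene',a);o2,d2=ray('top',b);d1=d1[0];d2=d2[0]
    s=np.linalg.lstsq(np.c_[d1,-d2],o2-o1,rcond=None)[0]
    p,q=o1+d1*s[0],o2+d2*s[1];return (p+q)/2,np.linalg.norm(p-q)
E
python3 - <<'E'
from h import *
for n in ('scene','top'):
    cv2.imwrite(f'pics/{n}0.png',eyes.get_image(n)); o,d=ray(n,[320,200]); print(n,o,d,cal(n)[0][0])
s=manip.get_state();print(s,manip.tcp_to_grasp)
E
```

```text
pics
scene [ 1.10247673 -0.37754793  1.01458042] [[-0.46298566  0.23485035 -0.85470855]] [381.24324995   0.         318.0929855 ]
top [ 0.35993486 -0.11967281  1.10219402] [[ 0.17342687  0.01375972 -0.98482818]] [365.90567694   0.         324.27639842]
{'clock': 0.1, 'qpos': array([-1.36699865e+00,  2.76505191e-01,  1.50601282e+00,  2.18748984e-05,
        1.36071603e+00, -1.21002337e-01]), 'qd': array([ 0.00051706, -0.00252501, -0.00427851, -0.00060979,  0.00236303,
        0.00019906]), 'effort': array([ 8.80904408e-04, -4.17699623e+01, -2.46405387e+01, -3.19446663e-04,
        5.80639797e-03,  1.30888665e-05]), 'position': array([ 0.18339662, -0.54446123,  0.23053886]), 'ee_rot': array([-8.20432903e-04,  9.86842114e-01,  1.61684782e-01, -2.32791488e-05]), 'contact_force': array([ 0.36469779,  0.14235695, -0.80009821]), 'moment': array([ 0.06135047, -0.00203276,  0.03617932]), 'width': 0.08531399329304716} -0.0187
```

View pics/scene0.png

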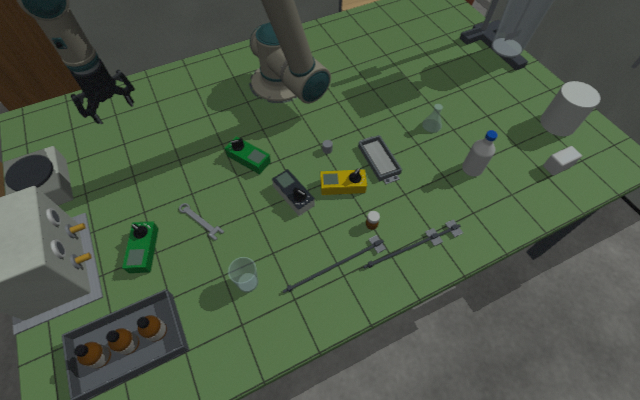

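View pics/top0.png

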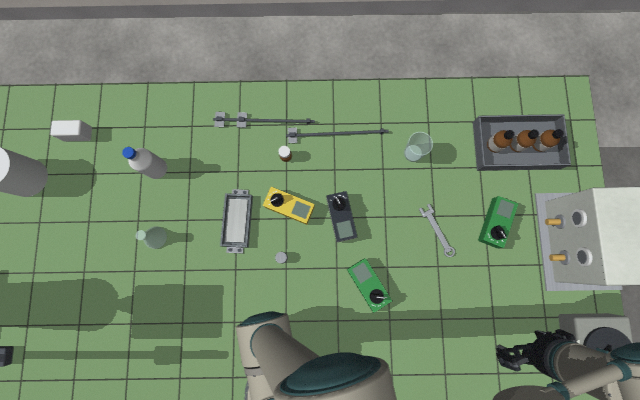

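Both views show four unit-shaped boxes. In the top view they are green (369,285), green (499,222), yellow (289,205), and one with a dark face (342,216), seen in the scene view at (293,190). Only the dark-faced one fits "white box, dark top", since green and yellow are excluded. The holder is the grey tray at top (237,221) and scene (380,158). I'll confirm with crops.

```bash
python3 - <<'E'
import cv2,numpy as np
a=cv2.imread('pics/scene0.png');b=cv2.imread('pics/top0.png')
c1=cv2.resize(a[160:225,260:325],None,fx=6,fy=6,interpolation=3)
c2=cv2.resize(b[183:248,310:375],None,fx=6,fy=6,interpolation=3)
cv2.imwrite('pics/crop1.png',np.hstack([c1,c2]))
c1=cv2.resize(a[130:190,350:410],None,fx=6,fy=6,interpolation=3)
c2=cv2.resize(b[185:255,205:270],None,fx=5.143,fy=5.143,interpolation=3)[:360]
cv2.imwrite('pics/crop2.png',np.hstack([c1,c2]))
E
```

```text
(no output)
```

View pics/crop1.png

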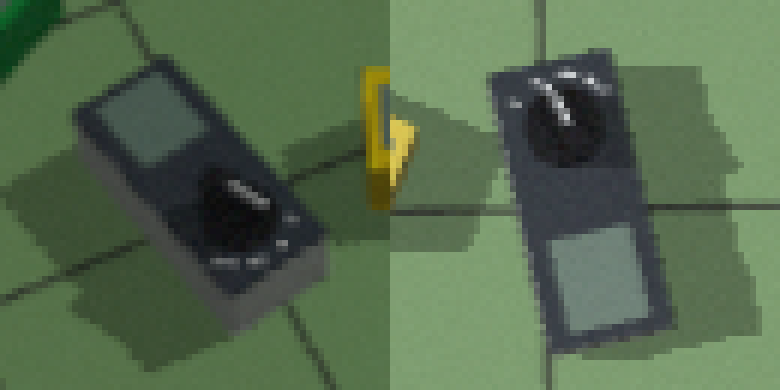

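View pics/crop2.png

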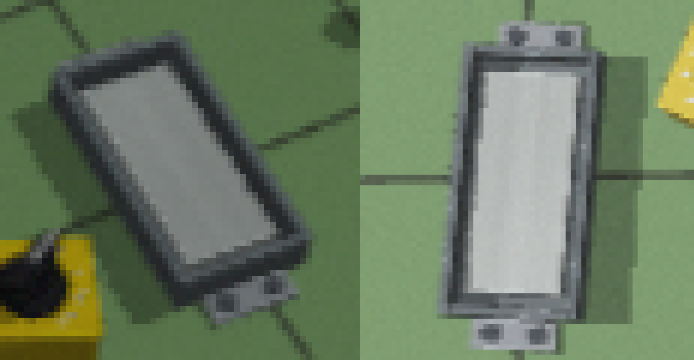

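The crops confirm it: dark face and white sides, display panel at the near end, dial at the far (+x world) end. The yellow one is excluded, and the tray is empty. Next I'll measure corners in both views.

```bash
cat > seg.py <<'E'
from h import *
def fitquad(cnt):
    # sides by line fits to hull contour points near minAreaRect sides
    p=cnt.reshape(-1,2).astype(np.float32)
    eps=0.02
    hull=cv2.convexHull(cnt)
    for e in np.linspace(0.02,0.15,27):
        q=cv2.approxPolyDP(hull,e*cv2.arcLength(hull,True),True)
        if len(q)<=4:break
    q=q.reshape(-1,2).astype(float)
    if len(q)!=4:return q
    L=[]
    for i in range(4):
        a,b=q[i],q[(i+1)%4];u=(b-a)/np.linalg.norm(b-a);nn=np.array([-u[1],u[0]])
        s=(p-a)@u;dd=abs((p-a)@nn);l=np.linalg.norm(b-a)
        m=(s>.12*l)&(s<.88*l)&(dd<2.0)
        v=cv2.fitLine(p[m],cv2.DIST_HUBER,0,.01,.01).ravel();L.append(np.cross([v[2],v[3],1],[v[2]+v[0],v[3]+v[1],1]))
    out=[]
    for i in range(4):
        x=np.cross(L[i-1],L[i]);out.append(x[:2]/x[2])
    return np.array(out)
def seg(img,mask_fn,box,S=4):
    x0,y0,x1,y1=box
    c=cv2.resize(img[y0:y1,x0:x1],None,fx=S,fy=S,interpolation=cv2.INTER_CUBIC)
    m=mask_fn(c).astype(np.uint8)*255
    m=cv2.morphologyEx(m,cv2.MORPH_OPEN,np.ones((5,5)))
    cs=cv2.findContours(m,cv2.RETR_EXTERNAL,cv2.CHAIN_APPROX_NONE)[0]
    k=max(cs,key=cv2.contourArea)
    return fitquad(k),k,c,[x0,y0],S
def back(q,o,S): return (q+.5)/S-.5+np.array(o)
E
python3 - <<'E'
from seg import *
b=cv2.imread('pics/top0.png');a=cv2.imread('pics/scene0.png')
def p(im,pts):
    h=cv2.cvtColor(im,cv2.COLOR_BGR2HSV)
    for x,y in pts: print((x,y),im[y,x],h[y,x])
print('top: face, display,table,shadow,tray wall,floor');p(b,[(338,217),(345,230),(320,235),(368,225),(228,205),(237,221),(237,193)])
print('scene face, disp, side, table, shadow, wallrim, inner wall, outer wall, floor');p(a,[(293,195),(285,180),(287,203),(270,215),(265,195),(391,170),(372,158),(366,155),(378,158)])
E
```

```text
top: face, display,table,shadow,tray wall,floor
(338, 217) [70 64 57] [104  47  70]
(345, 230) [121 131 115] [ 71  31 131]
(320, 235) [112 158 126] [ 51  74 158]
(368, 225) [ 89 124 100] [ 51  72 124]
(228, 205) [95 94 91] [98 11 95]
(237, 221) [189 193 188] [ 66   7 193]
(237, 193) [161 157 153] [105  13 161]
scene face, disp, side, table, shadow, wallrim, inner wall, outer wall, floor
(293, 195) [22 23 16] [86 78 23]
(285, 180) [80 90 72] [73 51 90]
(287, 203) [55 75 61] [51 68 75]
(270, 215) [ 72 113  83] [ 52  93 113]
(265, 195) [53 80 61] [51 86 80]
(391, 170) [119 121 117] [ 75   8 121]
(372, 158) [132 135 128] [ 77  13 135]
(366, 155) [57 54 49] [101  36  57]
(378, 158) [128 131 125] [ 75  12 131]
```

```bash
cat > m0.py <<'E'
from seg import *
b=cv2.imread('pics/top0.png');a=cv2.imread('pics/scene0.png')
def gr(c):
    c=c.astype(float);return (c[...,1]-(c[...,0]+c[...,2])/2)/np.maximum(c[...,1],1)
notgreen=lambda c:gr(c)<0.165
res={}
for nm,img,n,box in [('unit_top',b,'top',(318,183,368,248)),('tray_top',b,'top',(212,183,262,258)),('unit_sc',a,'scene',(263,160,322,220)),('tray_sc',a,'scene',(350,130,408,190))]:
    q,k,c,o,S=seg(img,notgreen,box)
    cv2.drawContours(c,[k],-1,(0,0,255),1)
    for x in q: cv2.circle(c,tuple(int(round(v)) for v in x),3,(255,255,0),1)
    res[nm]=back(q,o,S);print(nm,np.round(res[nm],2).tolist())
    cv2.imwrite('pics/s_%s.png'%nm,c)
import glob
ims=[cv2.imread('pics/s_%s.png'%k) for k in res];H=300
ims=[cv2.copyMakeBorder(i,0,H-i.shape[0],0,0,0) for i in ims]
cv2.imwrite('pics/seg0.png',cv2.resize(np.hstack(ims),None,fx=.9,fy=.9))
E
python3 m0.py
```

```text
unit_top [[345.94, 190.6], [357.21, 237.43], [336.08, 242.14], [325.38, 195.34]]Traceback (most recent call last):
  File "m0.py", line 8, in <module>
    q,k,c,o,S=seg(img,notgreen,box)
              ~~~^^^^^^^^^^^^^^^^^^
  File "seg.py", line 29, in seg
    return fitquad(k),k,c,[x0,y0],S
           ~~~~~~~^^^
  File "seg.py", line 17, in fitquad
    v=cv2.fitLine(p[m],cv2.DIST_HUBER,0,.01,.01).ravel();L.append(np.cross([v[2],v[3],1],[v[2]+v[0],v[3]+v[1],1]))
      ~~~~~~~~~~~^^^^^^^^^^^^^^^^^^^^^^^^^^^^^^^
cv2.error: OpenCV(4.12.0) /io/opencv/modules/imgproc/src/linefit.cpp:50: error: (-215:Assertion failed) count > 0 in function 'fitLine2D_wods'
```

```bash
sed -i 's/def fitquad(cnt):/def fitquad(cnt,n=4):/; s/len(q)<=4/len(q)<=n/; s/len(q)!=4/len(q)!=n/; s/range(4)/range(n)/g; s/(i+1)%4/(i+1)%n/; s/linspace(0.02,0.15,27)/linspace(0.006,0.15,73)/; s/dd<2.0/dd<4.0/; s/def seg(img,mask_fn,box,S=4)/def seg(img,mask_fn,box,S=4,n=4,kern=None)/; s/fitquad(k),k/fitquad(k,n),k/' seg.py
sed -i 's/np.ones((5,5)))/np.ones((5,5)) if kern is None else kern)/' seg.py
sed -i "s/    q,k,c,o,S=.*/    kern=None;n6=4\n    if nm=='unit_sc':n6=6\n    if nm=='tray_sc':n6=6\n    if 'tray' in nm:\n        L=78;A=np.zeros((121,121),np.uint8);ang=4 if nm=='tray_top' else -58;L=82 if nm=='tray_top' else 84\n        cv2.fillPoly(A,[cv2.boxPoints(((60,60),(L,L if nm=='tray_top' else 40),ang)).astype(np.int32)],1);kern=A\n    q,k,c,o,S=seg(img,notgreen,box,n=n6,kern=kern)/" m0.py
python3 m0.py
```

```text
unit_top [[345.96, 190.59], [357.31, 237.44], [336.13, 242.12], [325.19, 195.23]]
tray_top [[224.69, 193.05], [252.28, 194.66], [248.15, 247.67], [219.93, 245.94]]
unit_sc [[286.94, 169.01], [313.8, 198.01], [313.9, 205.25], [298.46, 215.61], [272.93, 186.04], [272.07, 178.46]]
tray_sc [[374.94, 136.1], [383.66, 141.51], [398.86, 164.67], [387.57, 182.75], [376.14, 175.67], [363.24, 154.89]]
```

View pics/seg0.png

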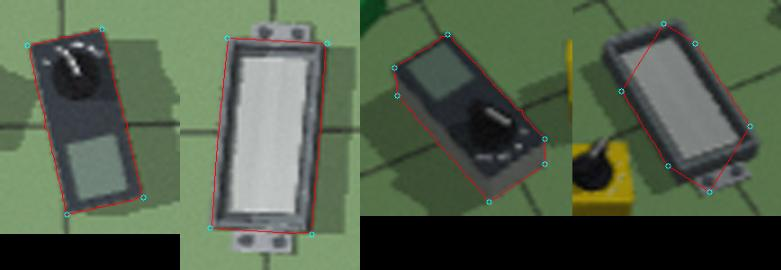

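```bash
sed -i "s/else -58;/else -19;/; s/else 84$/else 76/; s/else 40)/else 50)/" m0.py
cat >> m0.py <<'E'
np.save('res.npy',res,allow_pickle=True)
E
python3 m0.py
```

```text
unit_top [[345.96, 190.59], [357.31, 237.44], [336.13, 242.12], [325.19, 195.23]]
tray_top [[224.69, 193.05], [252.28, 194.66], [248.15, 247.67], [219.93, 245.94]]
unit_sc [[286.94, 169.01], [313.8, 198.01], [313.9, 205.25], [298.46, 215.61], [272.93, 186.04], [272.07, 178.46]]
tray_sc [[379.38, 134.95], [396.16, 160.5], [400.73, 173.32], [379.29, 180.89], [363.94, 155.91], [358.74, 142.1]]
```

View pics/seg0.png

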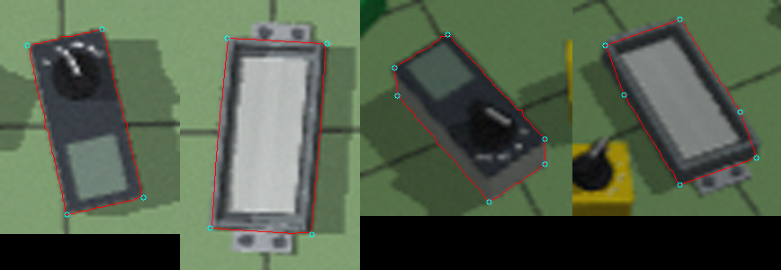

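```bash
cat > m1.py <<'E'
from h import *
r=np.load('res.npy',allow_pickle=True).item()
ut,us,tt,ts=r['unit_top'],r['unit_sc'],r['tray_top'],r['tray_sc']
for n,a,b in [('u',us[5],ut[1]),('u',us[0],ut[2]),('u',us[1],ut[3]),('t',ts[0],tt[3]),('t',ts[5],tt[2]),('t',ts[2],tt[0])]:
    p,e=tri(a,b);print(n,np.round(p*1000,1),round(e*1000,1))
def rep(n,P):
    P=P[:,:2];c=P.mean(0)
    # long axis
    e=[P[(i+1)%4]-P[i] for i in range(4)];L=[np.linalg.norm(x)*1000 for x in e]
    i=int(np.argmax([L[0]+L[2],L[1]+L[3]]));v=e[i]-e[i+2];v*=np.sign(v[0])
    print(n,'c',np.round(c*1000,1),'ang',round(np.degrees(np.arctan2(v[1],v[0])),2),'L',np.round(L,1))
rep('unit top z44',onz('top',ut,.044)); rep('tray z24',onz('top',tt,.024))
# scene-based three corners
P=onz('scene',us[[5,0,1]],.044);print('unit scene c',np.round((P[0]+P[2])[:2]/2*1000,1),'ang',np.degrees(np.arctan2(*(P[2]-P[1])[[1,0]])))
P=onz('scene',ts[[5,0,2]],.024);print('tray scene c',np.round((P[0]+P[2])[:2]/2*1000,1),'ang',np.degrees(np.arctan2(*(P[2]-P[1])[[1,0]])))
E
python3 m1.py
```

```text
u [ 436.  -209.4   37.4] 4.5
u [ 422.8 -150.3   34.9] 0.9
u [ 560.5 -121.8   40. ] 3.1
t [418.8 194.2  15.7] 2.1
t [413.4 113.4  14.5] 7.3
t [ 5.795e+02  1.852e+02 -3.000e-01] 6.4
unit top z44 c [ 497.7 -165.7] ang 11.93 L [141.3  62.6 141.   62.8]
tray z24 c [493.8 144.7] ang -3.37 L [ 83.3 158.2  83.2 158.2]
unit scene c [ 501.8 -166.4] ang 12.053024328883097
tray scene c [506.1 140.4] ang -7.548764330316676
```

```bash
cat > m2.py <<'E'
from seg import *
from m0 import gr,notgreen
b=cv2.imread('pics/top0.png')
S=8;x0,y0,x1,y1=212,183,262,258
c=cv2.resize(b[y0:y1,x0:x1],None,fx=S,fy=S,interpolation=cv2.INTER_CUBIC)
m=notgreen(c).astype(np.uint8)*255
# tabs: columns beyond the walls
bk=lambda q:(np.array(q,float)+.5)/S-.5+[x0,y0]
q=np.load('res.npy',allow_pickle=True).item()['tray_top']
qS=((q-[x0,y0]+.5)*S-.5)
body=np.zeros_like(m);cv2.fillPoly(body,[qS.astype(np.int32)],255);body=cv2.dilate(body,np.ones((13,13)))
t=cv2.bitwise_and(m,cv2.bitwise_not(body));t=cv2.morphologyEx(t,cv2.MORPH_OPEN,np.ones((9,9)))
cs=sorted(cv2.findContours(t,0,1)[0],key=cv2.contourArea)[-2:]
for k in cs:
    r=cv2.minAreaRect(k);P=onz('top',bk(cv2.boxPoints(r)),.004)
    print('tab',np.round(P[:,:2]*1000,1).tolist())
    cv2.drawContours(c,[cv2.boxPoints(r).astype(np.int32)],-1,(0,0,255),1)
h=cv2.cvtColor(c,cv2.COLOR_BGR2GRAY)
pl=((h>150)&(cv2.cvtColor(c,cv2.COLOR_BGR2HSV)[...,1]<40)).astype(np.uint8)*255
pl=cv2.morphologyEx(pl,cv2.MORPH_OPEN,np.ones((61,61)))
k=max(cv2.findContours(pl,0,1)[0],key=cv2.contourArea);Q=fitquad(k)
print('plate px',bk(Q).round(1).tolist());P=onz('top',bk(Q),.016);print('plate',np.round(P[:,:2]*1000,1).tolist(),P.mean(0))
cv2.drawContours(c,[Q.astype(np.int32)],-1,(255,0,255),1)
# profile across at mid
print(gray:=[int(v) for v in cv2.cvtColor(b,6)[215,215:260]])
cv2.imwrite('pics/tray8.png',c)
E
python3 m2.py
```

```text
unit_top [[345.96, 190.59], [357.31, 237.44], [336.13, 242.12], [325.19, 195.23]]
tray_top [[224.69, 193.05], [252.28, 194.66], [248.15, 247.67], [219.93, 245.94]]
unit_sc [[286.94, 169.01], [313.8, 198.01], [313.9, 205.25], [298.46, 215.61], [272.93, 186.04], [272.07, 178.46]]
tray_sc [[379.38, 134.95], [396.16, 160.5], [400.73, 173.32], [379.29, 180.89], [363.94, 155.91], [358.74, 142.1]]
tab [[581.4, 167.7], [595.9, 167.2], [591.9, 114.6], [577.4, 115.2]]
tab [[399.4, 179.7], [415.2, 179.5], [411.9, 127.0], [396.2, 127.4]]
plate px [[246.4, 198.7], [243.2, 241.3], [225.5, 241.3], [229.3, 198.7]]
plate [[559.0, 117.6], [430.9, 124.7], [431.8, 177.1], [559.9, 169.4]] [0.49539744 0.1471932  0.016     ]
[143, 142, 144, 140, 143, 141, 144, 138, 123, 112, 53, 62, 115, 183, 184, 185, 183, 182, 183, 182, 184, 190, 190, 187, 183, 185, 185, 184, 186, 185, 174, 86, 97, 124, 110, 59, 81, 103, 100, 100, 102, 102, 101, 103, 115]
```

View pics/tray8.png

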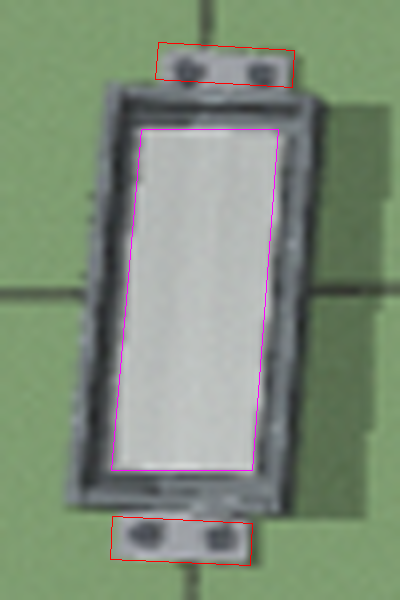

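```bash
cat > m3.py <<'E'
from seg import *
a=cv2.imread('pics/scene0.png');S=8
x0,y0,x1,y1=350,130,410,190
c=cv2.resize(a[y0:y1,x0:x1],None,fx=S,fy=S,interpolation=cv2.INTER_CUBIC)
h=cv2.cvtColor(c,cv2.COLOR_BGR2HSV);pl=((h[...,2]>108)&(h[...,1]<40)).astype(np.uint8)*255
pl=cv2.morphologyEx(pl,cv2.MORPH_OPEN,np.ones((41,41)))
k=max(cv2.findContours(pl,0,1)[0],key=cv2.contourArea);Q=fitquad(k)
q=(Q+.5)/S-.5+[x0,y0];print(q.round(1).tolist())
P=onz('scene',q,.016);print(np.round(P[:,:2]*1000,1).tolist(),P.mean(0))
cv2.drawContours(c,[Q.astype(np.int32)],-1,(255,0,255),1)
cv2.imwrite('pics/tray8s.png',c)
# plate centre triangulated (diagonal crossings)
def dx(q):
    L=np.cross(np.r_[q[0],1],np.r_[q[2],1]);M=np.cross(np.r_[q[1],1],np.r_[q[3],1]);x=np.cross(L,M);return x[:2]/x[2]
qt=np.array([[246.4, 198.7], [243.2, 241.3], [225.5, 241.3], [229.3, 198.7]])
print('plate centre tri',tri(dx(q),dx(qt)))
# unit pts
r=np.load('res.npy',allow_pickle=True).item();ut,us=r['unit_top'],r['unit_sc']
us4=np.array([us[5],us[0],us[1],us[5]+us[1]-us[0]])
print('unit face centre tri',tri((us[5]+us[1])/2,dx(ut)))
E
python3 m3.py
```

```text
Traceback (most recent call last):
  File "m3.py", line 7, in <module>
    k=max(cv2.findContours(pl,0,1)[0],key=cv2.contourArea);Q=fitquad(k)
                                                             ~~~~~~~^^^
  File "seg.py", line 17, in fitquad
    v=cv2.fitLine(p[m],cv2.DIST_HUBER,0,.01,.01).ravel();L.append(np.cross([v[2],v[3],1],[v[2]+v[0],v[3]+v[1],1]))
      ~~~~~~~~~~~^^^^^^^^^^^^^^^^^^^^^^^^^^^^^^^
cv2.error: OpenCV(4.12.0) /io/opencv/modules/imgproc/src/linefit.cpp:50: error: (-215:Assertion failed) count > 0 in function 'fitLine2D_wods'
```

```bash
sed -i 's/Q=fitquad(k)$/Q=cv2.boxPoints(cv2.minAreaRect(k))/; s/np.ones((41,41))/np.ones((15,15))/; s/findContours(pl,0,1)/findContours(pl,0,cv2.CHAIN_APPROX_NONE)/' m3.py
sed -i "s/^q=(Q/Q=fitquad(k) if len(fitquad(k))==4 else Q\nq=(Q/" m3.py
python3 m3.py
```

```text
[[363.4, 145.0], [377.2, 140.5], [394.9, 168.7], [380.8, 173.4]]
[[433.2, 124.2], [436.9, 175.9], [563.5, 166.1], [559.2, 115.5]] [0.49818205 0.14542464 0.016     ]
plate centre tri (array([0.49628326, 0.14785559, 0.01174774]), np.float64(0.0006097798945322573))
unit face centre tri (array([ 0.4986375 , -0.16514292,  0.0377863 ]), np.float64(0.0016477397180845554))
```

View pics/tray8s.png

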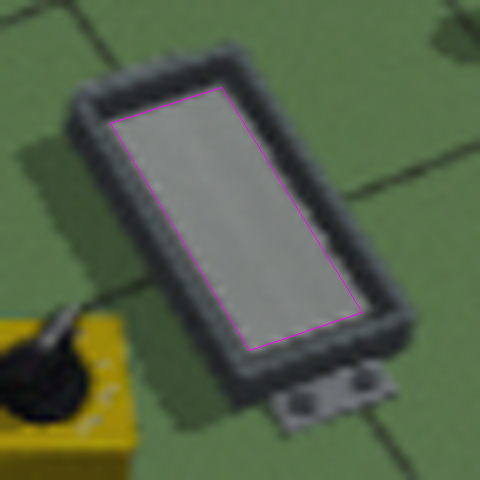

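```bash
cat > pl.py <<'E'
import sys
from h import *
def phi(s):
    w,x,y,z=s['ee_rot'];return np.degrees(2*np.arctan2(y,x))
def plan(X,Y,Z,ph):
    s=manip.get_state();f=phi(s);sp=(f-ph+90)%180-90;p=s['position'];d=np.array([X,Y,Z])/1000-p
    for lab,a in(('before spin',f),('after spin',f-sp)):
        a=np.radians(a);print(lab,'slide mm',np.round([1000*(d[0]*np.cos(a)+d[1]*np.sin(a)),1000*(d[0]*np.sin(a)-d[1]*np.cos(a)),-1000*d[2]],1))
    print('spin',round(sp,2),'phi',round(f,2),'pos',np.round(p*1000,1),'w',round(s['width']*1000,1),'F',s['contact_force'].round(1),'M',s['moment'].round(2),'t',round(s['clock'],2))
if __name__=='__main__':plan(*map(float,sys.argv[1:5]))
E
python3 pl.py 499 -166 150 11.95
```

```text
before spin slide mm [ 419.9 -258.    80.5]
after spin slide mm [ 387.1 -304.9   80.5]
spin 6.66 phi 18.61 pos [ 183.4 -544.5  230.5] w 85.3 F [ 0.4  0.1 -0.8] M [ 0.06 -0.    0.04] t 0.1
```

Emit:
{"method": "servo_tool", "body": {
  "increments": [
    {"spin": 6.7,"slide": [0,0,0]},
    {"slide": [0.035,-0.028,0]},
    {"slide": [0.035,-0.028,0]},
    {"slide": [0.035,-0.028,0]},
    {"slide": [0.035,-0.028,0]},
    {"slide": [0.035,-0.028,0]},
    {"slide": [0.035,-0.028,0.01]},
    {"slide": [0.035,-0.028,0.01]}
  ],
  "hand": 1
}}

```text
$.increments[1]: bad value
```

```bash
python3 pl.py 499 -166 120 11.95
```

```text
before spin slide mm [ 419.9 -258.   110.5]
after spin slide mm [ 387.1 -304.9  110.5]
spin 6.66 phi 18.61 pos [ 183.4 -544.5  230.5] w 85.3 F [ 0.4  0.1 -0.8] M [ 0.06 -0.    0.04] t 0.1
```

Rows need both fields.

Emit:
{"method": "servo_tool", "body": {
  "increments": [
    {"spin": 6.7,"slide": [0,0,0]},
    {"slide": [0.035,-0.028,0],"spin": 0},
    {"slide": [0.035,-0.028,0],"spin": 0},
    {"slide": [0.035,-0.028,0],"spin": 0},
    {"slide": [0.035,-0.028,0],"spin": 0},
    {"slide": [0.035,-0.028,0],"spin": 0},
    {"slide": [0.035,-0.028,0.01],"spin": 0},
    {"slide": [0.035,-0.028,0.01],"spin": 0}
  ],
  "hand": 1
}}

```text
clock: 0.9
position: [0.3837, -0.3011, 0.2111]
ee_rot: [0.0, 0.995, 0.104, 0.0]
contact_force: [0.7, -0.1, 0.3]
width: 0.0855
```

```bash
python3 pl.py 499 -166 120 11.95
```

```text
before spin slide mm [ 140.7 -108.4   91.1]
after spin slide mm [ 140.8 -108.3   91.1]
spin -0.06 phi 11.89 pos [ 383.7 -301.1  211.1] w 85.5 F [ 0.7 -0.1  0.3] M [ 0.01  0.04 -0.01] t 0.9
```

Emit:
{"method": "servo_tool", "body": {
  "increments": [
    {"slide": [0.035,-0.027,0.015],"spin": 0},
    {"slide": [0.035,-0.027,0.02],"spin": 0},
    {"slide": [0.035,-0.027,0.02],"spin": 0},
    {"slide": [0.0355,-0.027,0.02],"spin": 0},
    {"slide": [0,0,0.016],"spin": 0},
    {"slide": [0,0,0],"spin": 0}
  ]
}}

```text
clock: 1.5
position: [0.4966, -0.1658, 0.1177]
ee_rot: [-0.002, 0.994, 0.105, -0.003]
contact_force: [-0.9, -0.6, -0.0]
width: 0.0851
```

```bash
python3 pl.py 499 -166 20 11.95; python3 - <<'E'
from h import *
for n in ('scene','top'): cv2.imwrite(f'pics/{n}1.png',eyes.get_image(n))
a=cv2.imread('pics/scene1.png')[80:240,220:400];b=cv2.imread('pics/top1.png')[150:270,280:400]
cv2.imwrite('pics/v1.png',np.hstack([cv2.resize(a,(440,391)),cv2.resize(b,(360,391))]))
E
```

```text
before spin slide mm [ 2.3  0.7 97.7]
after spin slide mm [ 2.3  0.7 97.7]
spin 0.13 phi 12.08 pos [ 496.6 -165.8  117.7] w 85.1 F [-0.9 -0.6 -0. ] M [-0.04 -0.03 -0.  ] t 1.5
```

View pics/v1.png

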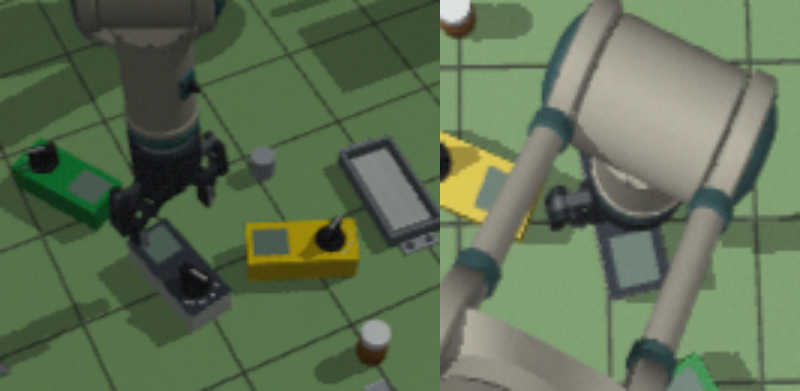

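Emit:
{"method": "servo_tool", "body": {
  "increments": [
    {"slide": [0.002,0,0.02],"spin": 0},
    {"slide": [0,0,0.025],"spin": 0},
    {"slide": [0,0,0.025],"spin": 0},
    {"slide": [0,0,0.015],"spin": 0},
    {"slide": [0,0,0.01],"spin": 0},
    {"slide": [0,0,0.009],"spin": 0},
    {"slide": [0,0,0],"spin": 0},
    {"slide": [0,0,0],"spin": 0}
  ]
}}

```text
clock: 2.4
position: [0.5003, -0.1681, 0.0169]
ee_rot: [0.0, 0.995, 0.104, 0.0]
contact_force: [-0.4, -0.1, 0.7]
width: 0.0852
```

```bash
python3 pl.py 499 -166 12 11.95; python3 - <<'E'
from h import *
for n in ('scene','top'): cv2.imwrite(f'pics/{n}2.png',eyes.get_image(n))
a=cv2.imread('pics/scene2.png')[130:250,230:350];b=cv2.imread('pics/top2.png')[170:260,290:380]
cv2.imwrite('pics/v2.png',np.hstack([cv2.resize(a,(400,400)),cv2.resize(b,(400,400))]))
E
```

```text
before spin slide mm [-0.9 -2.3  4.9]
after spin slide mm [-0.9 -2.3  4.9]
spin -0.06 phi 11.89 pos [ 500.3 -168.1   16.9] w 85.2 F [-0.4 -0.1  0.7] M [-0.02  0.02 -0.  ] t 2.4
```

View pics/v2.png

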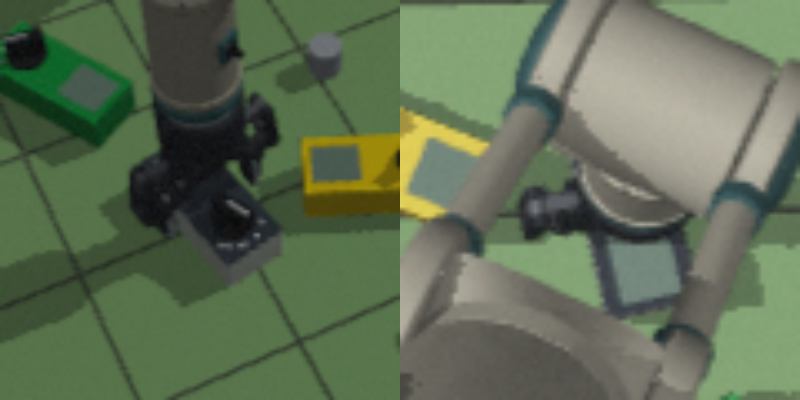

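The fingers straddle the unit, with the dial clear ahead of the palm. I'll correct the offset by a few mm and then close.

Emit:
{"method": "servo_tool", "body": {
  "increments": [
    {"slide": [-0.001,-0.002,0.004],"spin": 0},
    {"slide": [0,0,0],"spin": 0}
  ]
}}

```text
clock: 2.7
position: [0.4981, -0.1654, 0.0122]
ee_rot: [-0.0, 0.995, 0.104, -0.0]
contact_force: [-0.5, -0.5, -0.1]
width: 0.085
```

Emit:
{"method": "servo_tool", "body": {
  "increments": [
    {"slide": [0,0,0],"spin": 0},
    {"slide": [0,0,0],"spin": 0},
    {"slide": [0,0,0],"spin": 0},
    {"slide": [0,0,0],"spin": 0},
    {"slide": [0,0,0],"spin": 0},
    {"slide": [0,0,0],"spin": 0},
    {"slide": [0,0,0],"spin": 0},
    {"slide": [0,0,0],"spin": 0}
  ],
  "hand": 0.3,
  "newtons": 50
}}

```text
clock: 3.5
position: [0.4989, -0.166, 0.0127]
ee_rot: [0.0, 0.995, 0.104, 0.0]
contact_force: [-1.1, -0.5, 5.1]
width: 0.0614
```

```bash
python3 pl.py 496 147 130 -3.45; python3 - <<'E'
from h import *
for n in ('scene',): cv2.imwrite(f'pics/{n}3.png',eyes.get_image(n))
a=cv2.imread('pics/scene3.png')[130:250,230:350]
cv2.imwrite('pics/v3.png',cv2.resize(a,(500,500)))
E
```

```text
before spin slide mm [  61.8 -306.9 -117.3]
after spin slide mm [ -21.7 -312.3 -117.3]
spin 15.37 phi 11.92 pos [ 498.9 -166.    12.7] w 61.4 F [-1.1 -0.5  5.1] M [-0.09  0.11  0.03] t 3.5
```

View pics/v3.png

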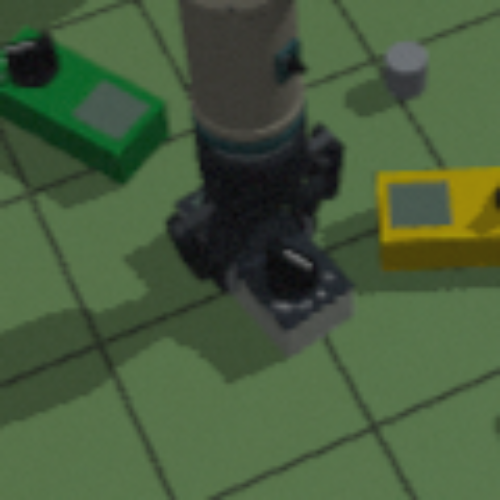

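Emit:
{"method": "servo_tool", "body": {
  "increments": [
    {"slide": [0,0,-0.01],"spin": 0},
    {"slide": [0,0,-0.015],"spin": 0},
    {"slide": [0,0,-0.025],"spin": 0},
    {"slide": [0,0,-0.03],"spin": 0},
    {"slide": [0,0,-0.03],"spin": 0},
    {"slide": [0,0,-0.02],"spin": 0},
    {"slide": [0,0,0],"spin": 0},
    {"slide": [0,0,0],"spin": 0}
  ]
}}

```text
clock: 4.35
position: [0.4978, -0.1654, 0.1417]
ee_rot: [-0.0, 0.995, 0.104, -0.001]
contact_force: [-0.2, -0.0, -3.8]
width: 0.0613
```

```bash
python3 pl.py 496 147 140 -3.45; python3 - <<'E'
from h import *
for n in ('scene','top'): cv2.imwrite(f'pics/{n}4.png',eyes.get_image(n))
a=cv2.imread('pics/scene4.png')[110:250,230:350];b=cv2.imread('pics/top4.png')[150:270,290:390]
cv2.imwrite('pics/v4.png',np.hstack([cv2.resize(a,(400,467)),cv2.resize(b,(390,467))]))
E
```

```text
before spin slide mm [  62.7 -306.     1.7]
after spin slide mm [ -20.6 -311.7    1.7]
spin 15.36 phi 11.91 pos [ 497.8 -165.4  141.7] w 61.3 F [-0.2 -0.  -3.8] M [-0.02  0.02  0.01] t 4.35
```

View pics/v4.png

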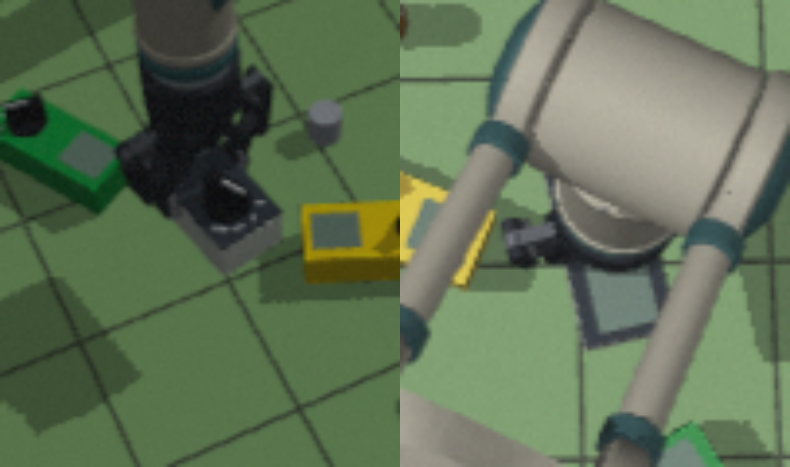

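Emit:
{"method": "servo_tool", "body": {
  "increments": [
    {"slide": [0,0,0],"spin": 4},
    {"slide": [0,0,0],"spin": 7.4},
    {"slide": [0,0,0],"spin": 4},
    {"slide": [-0.002,-0.02,0],"spin": 0},
    {"slide": [-0.003,-0.035,0],"spin": 0},
    {"slide": [-0.003,-0.04,0],"spin": 0},
    {"slide": [-0.003,-0.04,0],"spin": 0},
    {"slide": [-0.003,-0.04,0],"spin": 0}
  ]
}}

```text
clock: 5.25
position: [0.4939, 0.0112, 0.1406]
ee_rot: [-0.0, 1.0, -0.031, -0.002]
contact_force: [1.5, 0.3, -3.3]
width: 0.0611
```

Emit:
{"method": "servo_tool", "body": {
  "increments": [
    {"slide": [-0.002,-0.04,0],"spin": 0},
    {"slide": [-0.002,-0.04,0],"spin": 0},
    {"slide": [-0.002,-0.03,0],"spin": 0},
    {"slide": [0,-0.02,0],"spin": 0},
    {"slide": [0,-0.006,0],"spin": 0},
    {"slide": [0,0,0],"spin": 0},
    {"slide": [0,0,0],"spin": 0}
  ]
}}

```text
clock: 5.95
position: [0.4969, 0.145, 0.1414]
ee_rot: [0.001, 1.0, -0.031, -0.001]
contact_force: [-0.2, 0.2, -2.5]
width: 0.0611
```

```bash
python3 pl.py 496 147 60 -3.45
```

```text
before spin slide mm [-1.  -2.  81.4]
after spin slide mm [-1.  -2.  81.4]
spin -0.05 phi -3.5 pos [496.9 145.  141.4] w 61.1 F [-0.2  0.2 -2.5] M [-0.    0.02  0.01] t 5.95
```

Emit:
{"method": "servo_tool", "body": {
  "increments": [
    {"slide": [-0.001,-0.002,0.02],"spin": 0},
    {"slide": [0,0,0.025],"spin": 0},
    {"slide": [0,0,0.025],"spin": 0},
    {"slide": [0,0,0.015],"spin": 0},
    {"slide": [0,0,0.008],"spin": 0},
    {"slide": [0,0,0],"spin": 0},
    {"slide": [0,0,0],"spin": 0}
  ]
}}

```text
clock: 6.65
position: [0.4973, 0.1474, 0.0498]
ee_rot: [0.0, 1.0, -0.031, 0.001]
contact_force: [0.0, 0.0, -3.3]
width: 0.0611
```

```bash
python3 pl.py 496 147 29 -3.45; python3 - <<'E'
from h import *
for n in ('scene','top'): cv2.imwrite(f'pics/{n}5.png',eyes.get_image(n))
a=cv2.imread('pics/scene5.png')[100:200,340:420];b=cv2.imread('pics/top5.png')[170:270,200:280]
cv2.imwrite('pics/v5.png',np.hstack([cv2.resize(a,(400,500),interpolation=2),cv2.resize(b,(400,500),interpolation=2)]))
E
```

```text
before spin slide mm [-1.3  0.5 20.8]
after spin slide mm [-1.3  0.5 20.8]
spin -0.09 phi -3.54 pos [497.3 147.4  49.8] w 61.1 F [ 0.   0.  -3.3] M [ 0.02  0.01 -0.01] t 6.65
```

View pics/v5.png

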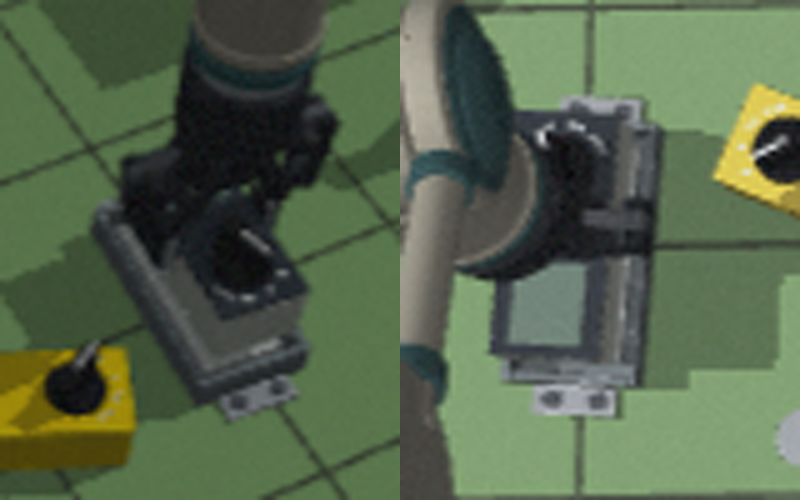

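```bash
python3 - <<'E'
from seg import *
b=cv2.imread('pics/top5.png');a=cv2.imread('pics/scene5.png')
c=b[180:255,210:260];d=a[130:190,360:410]
cv2.imwrite('pics/v5b.png',np.hstack([cv2.resize(c,(400,600),interpolation=2),cv2.resize(d,(400,480),interpolation=2).copy() if 0 else cv2.copyMakeBorder(cv2.resize(d,(400,480),interpolation=2),0,120,0,0,0)]))
# predicted corner px if unit is centred on tray (496,147,-3.45) with bottom z=37
t=np.radians(-3.45);R=np.array([[np.cos(t),-np.sin(t)],[np.sin(t),np.cos(t)]])
P=[(*(R@np.array([sx*.07,sy*.031])+[.4965,.1474]),z) for z in(.081,.037) for sx,sy in((1,1),(1,-1),(-1,-1),(-1,1))]
print(((proj('top',P)-[210,180]+.5)*8-.5).round(0).tolist());print(((proj('scene',P)-[360,130]+.5)*8-.5+[400,0]).round(0).tolist())
E
```

```text
[[97.0, 98.0], [271.0, 105.0], [238.0, 500.0], [61.0, 492.0], [131.0, 121.0], [297.0, 128.0], [267.0, 507.0], [96.0, 500.0]]
[[736.0, 215.0], [593.0, 265.0], [429.0, 8.0], [566.0, -37.0], [716.0, 283.0], [577.0, 333.0], [418.0, 80.0], [551.0, 35.0]]
```

View pics/v5b.png

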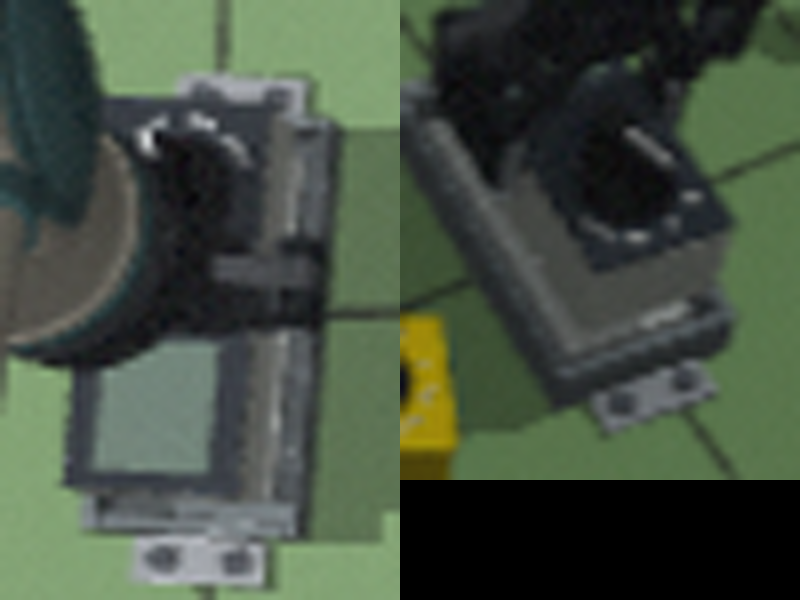

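Face corners match a centred unit to about 1 mm in both views (top: (270,103) against a predicted (271,105); scene: (733,215) against (736,215)). I'll shift −1 mm in x and lower.

Emit:
{"method": "servo_tool", "body": {
  "increments": [
    {"slide": [-0.001,0,0.005],"spin": 0},
    {"slide": [0,0,0.005],"spin": 0},
    {"slide": [0,0,0.004],"spin": 0},
    {"slide": [0,0,0.003],"spin": 0},
    {"slide": [0,0,0],"spin": 0}
  ]
}}

```text
clock: 7.25
position: [0.4952, 0.1479, 0.0317]
ee_rot: [0.0, 1.0, -0.03, -0.001]
contact_force: [-0.3, 0.5, -3.3]
width: 0.0608
```

```bash
python3 pl.py 496 147 28.5 -3.45
```

```text
before spin slide mm [0.9 0.9 3.2]
after spin slide mm [0.9 0.9 3.2]
spin -0.04 phi -3.49 pos [495.2 147.9  31.7] w 60.8 F [-0.3  0.5 -3.3] M [ 0.01 -0.01  0.  ] t 7.25
```

Emit:
{"method": "servo_tool", "body": {
  "increments": [
    {"slide": [0,0,0.0015],"spin": 0},
    {"slide": [0,0,0.001],"spin": 0},
    {"slide": [0,0,0.0005],"spin": 0},
    {"slide": [0,0,0],"spin": 0}
  ]
}}

```text
clock: 7.65
position: [0.4957, 0.1479, 0.0293]
ee_rot: [0.0, 1.0, -0.03, 0.0]
contact_force: [0.3, 0.7, -3.4]
width: 0.0613
```

```bash
python3 pl.py 496 147 28.5 -3.45
```

```text
before spin slide mm [0.4 0.9 0.8]
after spin slide mm [0.4 0.9 0.8]
spin -0.04 phi -3.49 pos [495.7 147.9  29.3] w 61.3 F [ 0.3  0.7 -3.4] M [-0.05 -0.   -0.  ] t 7.65
```

Emit:
{"method": "servo_tool", "body": {
  "increments": [
    {"slide": [0,0,0.001],"spin": 0},
    {"slide": [0,0,0],"spin": 0},
    {"slide": [0,0,0],"spin": 0}
  ]
}}

```text
clock: 7.95
position: [0.4958, 0.148, 0.0286]
ee_rot: [0.0, 1.0, -0.03, 0.0]
contact_force: [-0.7, 0.5, 0.2]
width: 0.0612
```

```bash
python3 pl.py 496 147 28.5 -3.45
```

```text
before spin slide mm [0.2 0.9 0.1]
after spin slide mm [0.2 0.9 0.1]
spin -0.04 phi -3.49 pos [495.8 148.   28.6] w 61.2 F [-0.7  0.5  0.2] M [-0.1   0.13  0.01] t 7.95
```

The weight is now carried by the plate, so I'll release and retreat upward.

Emit:
{"method": "servo_tool", "body": {
  "increments": [
    {"slide": [0,0,0],"spin": 0},
    {"slide": [0,0,0],"spin": 0},
    {"slide": [0,0,0],"spin": 0},
    {"slide": [0,0,0],"spin": 0},
    {"slide": [0,0,-0.01],"spin": 0},
    {"slide": [0,0,-0.02],"spin": 0},
    {"slide": [0,0,-0.03],"spin": 0},
    {"slide": [0,0,-0.04],"spin": 0}
  ],
  "hand": 0.95
}}

```text
clock: 8.75
position: [0.4944, 0.1477, 0.1286]
ee_rot: [0.0, 1.0, -0.031, -0.002]
contact_force: [0.4, 0.8, 0.5]
width: 0.0808
```

Emit:
{"method": "servo_tool", "body": {
  "increments": [
    {"slide": [-0.01,0.0,-0.01],"spin": 0},
    {"slide": [-0.01,0,0],"spin": 0},
    {"slide": [0,0,0],"spin": 0},
    {"slide": [0,0,0],"spin": 0},
    {"slide": [0,0,0],"spin": 0},
    {"slide": [0,0,0],"spin": 0},
    {"slide": [0,0,0],"spin": 0}
  ],
  "hand": 0,
  "newtons": 40
}}

```text
clock: 9.45
position: [0.4757, 0.1491, 0.1376]
ee_rot: [0.0, 1.0, -0.031, -0.001]
contact_force: [0.1, 0.5, -0.5]
width: 0.0001
```

```bash
python3 pl.py 476 148.3 66 -3.45; python3 - <<'E'
from h import *
for n in ('scene','top'): cv2.imwrite(f'pics/{n}6.png',eyes.get_image(n))
a=cv2.imread('pics/scene6.png')[100:200,340:420];b=cv2.imread('pics/top6.png')[170:270,200:280]
cv2.imwrite('pics/v6.png',np.hstack([cv2.resize(a,(400,500),interpolation=2),cv2.resize(b,(400,500),interpolation=2)]))
E
```

```text
before spin slide mm [ 0.4  0.8 71.6]
after spin slide mm [ 0.4  0.8 71.6]
spin -0.05 phi -3.5 pos [475.7 149.1 137.6] w 0.1 F [ 0.1  0.5 -0.5] M [-0.06  0.04 -0.02] t 9.45
```

View pics/v6.png

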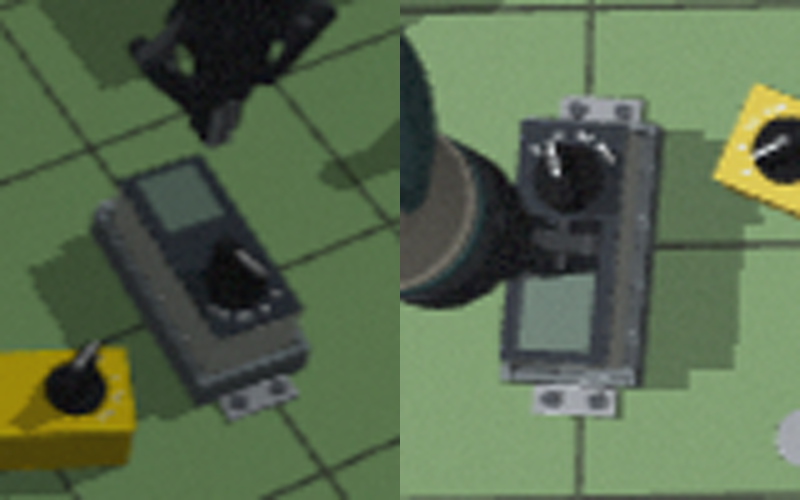

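The unit sits level inside the tray and the shut fingers are above the display side. Next I'll press down.

Emit:
{"method": "servo_tool", "body": {
  "increments": [
    {"slide": [0,0.001,0.02],"spin": 0},
    {"slide": [0,0,0.025],"spin": 0},
    {"slide": [0,0,0.015],"spin": 0},
    {"slide": [0,0,0.01],"spin": 0},
    {"slide": [0,0,0.003],"spin": 0},
    {"slide": [0,0,0.002],"spin": 0},
    {"slide": [0,0,0.002],"spin": 0},
    {"slide": [0,0,0],"spin": 0}
  ]
}}

```text
clock: 10.35
position: [0.476, 0.1483, 0.0617]
ee_rot: [-0.0, 1.0, -0.03, 0.0]
contact_force: [0.1, -0.3, 0.5]
width: -0.0
```

Emit:
{"method": "servo_tool", "body": {
  "increments": [
    {"slide": [0,0,0.001],"spin": 0},
    {"slide": [0,0,0.001],"spin": 0},
    {"slide": [0,0,0.001],"spin": 0},
    {"slide": [0,0,0],"spin": 0}
  ]
}}

```text
clock: 10.75
position: [0.4759, 0.1482, 0.0588]
ee_rot: [-0.0, 1.0, -0.03, 0.0]
contact_force: [-0.6, -0.5, 5.3]
width: 0.0001
```

Emit:
{"method": "servo_tool", "body": {
  "increments": [
    {"slide": [0,0,0.001],"spin": 0},
    {"slide": [0,0,0.001],"spin": 0},
    {"slide": [0,0,0.001],"spin": 0},
    {"slide": [0,0,0.001],"spin": 0},
    {"slide": [0,0,0],"spin": 0}
  ]
}}

```text
clock: 11.25
position: [0.4759, 0.1482, 0.0546]
ee_rot: [-0.0, 1.0, -0.03, 0.0]
contact_force: [-0.1, -1.5, 4.5]
width: 0.0003
```

Emit:
{"method": "servo_tool", "body": {
  "increments": [
    {"slide": [0,0,0.001],"spin": 0},
    {"slide": [0,0,0.001],"spin": 0},
    {"slide": [0,0,0],"spin": 0}
  ]
}}

```text
clock: 11.55
position: [0.4759, 0.1483, 0.0539]
ee_rot: [-0.0, 1.0, -0.03, 0.001]
contact_force: [-3.2, -1.5, 15.3]
width: -0.0
```

Emit:
{"method": "servo_tool", "body": {
  "increments": [
    {"slide": [0,0,0.001],"spin": 0},
    {"slide": [0,0,0],"spin": 0}
  ]
}}

```text
clock: 11.75
position: [0.4759, 0.1483, 0.0538]
ee_rot: [-0.0, 1.0, -0.03, 0.001]
contact_force: [-5.0, -1.2, 22.8]
width: -0.0002
```

Force climbs to 23 N at z = 0.0538 with no further travel (expected home 0.054), so the unit is home. I'll retreat, turn the jaws towards the bar, and measure the dial.

Emit:
{"method": "servo_tool", "body": {
  "increments": [
    {"slide": [0,0,-0.01],"spin": 0},
    {"slide": [0,0,-0.02],"spin": 0},
    {"slide": [0,0,-0.03],"spin": 0},
    {"slide": [0,0,-0.03],"spin": -8},
    {"slide": [0,0,-0.01],"spin": -8},
    {"slide": [-0.03,0,0],"spin": -1},
    {"slide": [-0.03,0,0],"spin": 0},
    {"slide": [0,0,0],"spin": 0}
  ],
  "hand": 0.6
}}

```text
clock: 12.55
position: [0.4122, 0.1339, 0.1505]
ee_rot: [0.0, 0.993, 0.118, -0.003]
contact_force: [0.0, -0.2, -1.0]
width: 0.0509
```

```bash
python3 pl.py 532 146 100 13.7; python3 - <<'E'
from h import *
for n in ('scene','top'): cv2.imwrite(f'pics/{n}7.png',eyes.get_image(n))
a=cv2.imread('pics/scene7.png')[130:190,350:410];b=cv2.imread('pics/top7.png')[185:255,205:265]
cv2.imwrite('pics/v7.png',np.hstack([cv2.resize(a,(400,400),interpolation=2),cv2.resize(b[:60],(400,400),interpolation=2)]))
E
```

```text
before spin slide mm [119.3  16.2  50.5]
after spin slide mm [119.2  16.6  50.5]
spin -0.18 phi 13.52 pos [412.2 133.9 150.5] w 50.9 F [ 0.  -0.2 -1. ] M [-0.02 -0.01  0.05] t 12.55
```

View pics/v7.png

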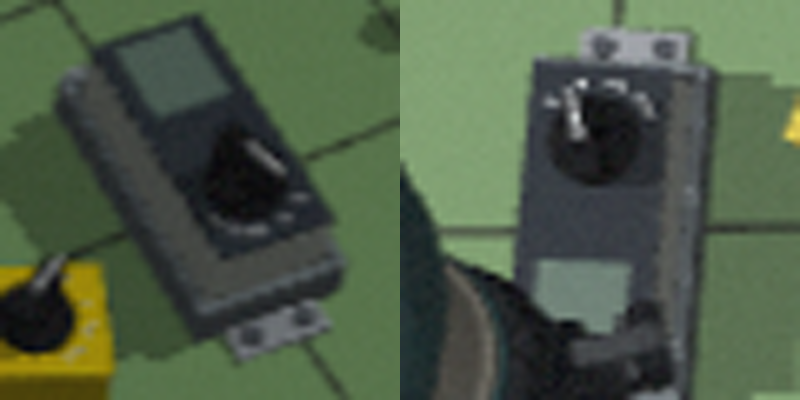

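```bash
python3 - <<'E'
from seg import *
b=cv2.imread('pics/top7.png');a=cv2.imread('pics/scene7.png')
f=lambda x,y:[205+(x-400)/6.667-.43,185+y/6.667-.43]
P=onz('top',[f(537,60),f(668,72)],.054);print(P*1000);m=P.mean(0);t=np.radians(-3.5)
print('dial from far edge',(m[:2]-.034*np.array([np.cos(t),np.sin(t)]))*1000)
W=onz('top',[f(568,95),f(580,136)],.082);print('pointer',W*1000,np.degrees(np.arctan2(*(W[0]-W[1])[[1,0]])))
g=lambda x,y:[350+x/6.667-.43,130+y/6.667-.43]
W=onz('scene',[g(283,172),g(250,145)],.082);print('pointer scene',W*1000,np.degrees(np.arctan2(*(W[0]-W[1])[[1,0]])))
S=8
for n,im,(x0,y0,x1,y1) in(('top',b,(222,190,248,217)),('scene',a,(375,145,398,168))):
    c=cv2.resize(im[y0:y1,x0:x1],None,fx=S,fy=S,interpolation=2);v=c.max(2);T=34 if n=='top' else 20
    m=((v<T)*255).astype(np.uint8);m=cv2.morphologyEx(m,cv2.MORPH_CLOSE,np.ones((15,15)))
    k=max(cv2.findContours(m,0,1)[0],key=cv2.contourArea);(x,y),r=cv2.minEnclosingCircle(k)
    print(n,v.min(),cv2.contourArea(k),r, onz(n,[(x+.5)/S-.5+x0,(y+.5)/S-.5+y0],.06)*1000)
E
```

```text
[[568.29257254 171.86897834  54.        ]
 [561.96133576 114.3002567   54.        ]]
dial from far edge [531.190371   145.16026786]
pointer [[547.32859431 150.42513184  82.        ]
 [529.56400445 144.84035006  82.        ]] 17.451958117456336
pointer scene [[552.25479457 149.39329086  82.        ]
 [531.94222796 144.12719593  82.        ]] 14.534121950963062
top 7 5846.5 53.52312088012695 [[531.41268963 144.10914215  60.        ]]
scene 10 5268.5 53.68022537231445 [[532.21138285 143.97072736  60.        ]]
```

Emit:
{"method": "servo_tool", "body": {
  "increments": [
    {"slide": [0.03,0.004,0],"spin": 0},
    {"slide": [0.035,0.005,0],"spin": 0},
    {"slide": [0.035,0.005,0],"spin": 0},
    {"slide": [0.0188,0.0028,0.01],"spin": 0},
    {"slide": [0,0,0.02],"spin": 0},
    {"slide": [0,0,0.015],"spin": 0},
    {"slide": [0,0,0],"spin": 0},
    {"slide": [0,0,0],"spin": 0}
  ]
}}

```text
clock: 13.45
position: [0.5375, 0.1462, 0.106]
ee_rot: [0.0, 0.993, 0.118, -0.0]
contact_force: [0.3, 0.5, 0.0]
width: 0.0512
```

```bash
python3 pl.py 531.7 145.3 60 13.7; python3 - <<'E'
from h import *
for n in ('scene','top'): cv2.imwrite(f'pics/{n}8.png',eyes.get_image(n))
a=cv2.imread('pics/scene8.png')[110:190,340:420];b=cv2.imread('pics/top8.png')[175:255,200:280]
cv2.imwrite('pics/v8.png',np.hstack([cv2.resize(a,(400,400),interpolation=2),cv2.resize(b,(400,400),interpolation=2)]))
E
```

```text
before spin slide mm [-5.8 -0.5 46. ]
after spin slide mm [-5.8 -0.5 46. ]
spin -0.19 phi 13.51 pos [537.5 146.2 106. ] w 51.2 F [0.3 0.5 0. ] M [ 0.   -0.02 -0.02] t 13.45
```

View pics/v8.png

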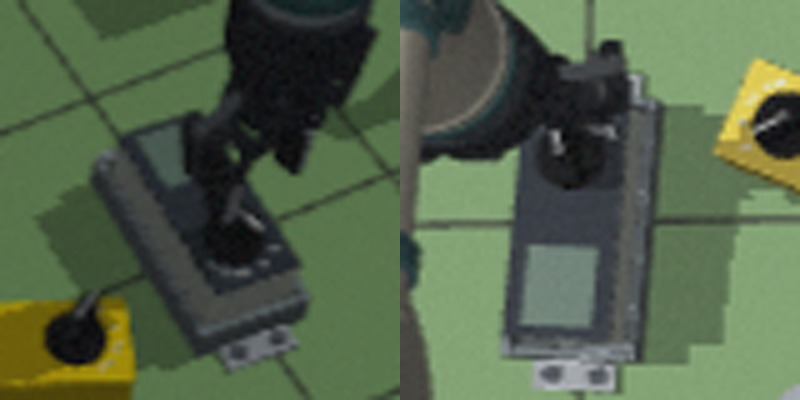

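Emit:
{"method": "servo_tool", "body": {
  "increments": [
    {"slide": [-0.006,-0.0005,0.01],"spin": 0},
    {"slide": [0,0,0.012],"spin": 0},
    {"slide": [0,0,0.0],"spin": 0},
    {"slide": [0,0,0],"spin": 0},
    {"slide": [0,0,0],"spin": 0}
  ]
}}

```text
clock: 14.05
position: [0.5309, 0.1452, 0.0844]
ee_rot: [0.0, 0.993, 0.118, 0.0]
contact_force: [-0.4, 0.5, 0.4]
width: 0.0512
```

```bash
python3 pl.py 531.7 145.3 60 13.7
```

```text
before spin slide mm [ 0.8  0.1 24.4]
after spin slide mm [ 0.8  0.1 24.4]
spin -0.19 phi 13.51 pos [530.9 145.2  84.4] w 51.2 F [-0.4  0.5  0.4] M [-0.01 -0.05 -0.02] t 14.05
```

Emit:
{"method": "servo_tool", "body": {
  "increments": [
    {"slide": [0.0005,0,0.008],"spin": 0},
    {"slide": [0,0,0.008],"spin": 0},
    {"slide": [0,0,0.005],"spin": 0},
    {"slide": [0,0,0.003],"spin": 0},
    {"slide": [0,0,0],"spin": 0},
    {"slide": [0,0,0],"spin": 0}
  ]
}}

```text
clock: 14.65
position: [0.5312, 0.1453, 0.0602]
ee_rot: [0.0, 0.993, 0.118, 0.0]
contact_force: [-0.1, -0.5, 0.4]
width: 0.051
```

Emit:
{"method": "servo_tool", "body": {
  "increments": [
    {"slide": [0,0,0],"spin": 0},
    {"slide": [0,0,0],"spin": 0},
    {"slide": [0,0,0],"spin": 0},
    {"slide": [0,0,0],"spin": 0},
    {"slide": [0,0,0],"spin": 0},
    {"slide": [0,0,0],"spin": 0}
  ],
  "hand": 0,
  "newtons": 30
}}

```text
clock: 15.25
position: [0.5313, 0.1453, 0.0606]
ee_rot: [0.0, 0.993, 0.118, 0.0]
contact_force: [0.6, -1.0, 2.0]
width: 0.0126
```

```bash
python3 pl.py 531.7 145.3 60 -20.7
```

```text
before spin slide mm [0.4 0.1 0.6]
after spin slide mm [ 0.4 -0.1  0.6]
spin 34.21 phi 13.51 pos [531.3 145.3  60.6] w 12.6 F [ 0.6 -1.   2. ] M [0.08 0.09 0.01] t 15.25
```

Emit:
{"method": "servo_tool", "body": {
  "increments": [
    {"slide": [0,0,0],"spin": 4},
    {"slide": [0,0,0],"spin": 6},
    {"slide": [0,0,0],"spin": 6},
    {"slide": [0,0,0],"spin": 6},
    {"slide": [0,0,0],"spin": 6},
    {"slide": [0,0,0],"spin": 5},
    {"slide": [0,0,0],"spin": 3},
    {"slide": [0,0,0],"spin": 0}
  ]
}}

```text
clock: 16.05
position: [0.5316, 0.1443, 0.0608]
ee_rot: [0.001, 0.981, -0.194, 0.001]
contact_force: [-0.8, -3.7, 5.1]
width: 0.0117
```

```bash
python3 pl.py 531.7 145.3 60 -20.7; python3 - <<'E'
from h import *
for n in ('scene','top'): cv2.imwrite(f'pics/{n}9.png',eyes.get_image(n))
a=cv2.imread('pics/scene9.png')[110:190,340:420];b=cv2.imread('pics/top9.png')[175:255,200:280]
cv2.imwrite('pics/v9.png',np.hstack([cv2.resize(a,(400,400),interpolation=2),cv2.resize(b,(400,400),interpolation=2)]))
E
```

```text
before spin slide mm [-0.3 -0.9  0.8]
after spin slide mm [-0.2 -1.   0.8]
spin -1.72 phi -22.42 pos [531.6 144.3  60.8] w 11.7 F [-0.8 -3.7  5.1] M [-0.82  0.07  0.06] t 16.05
```

View pics/v9.png

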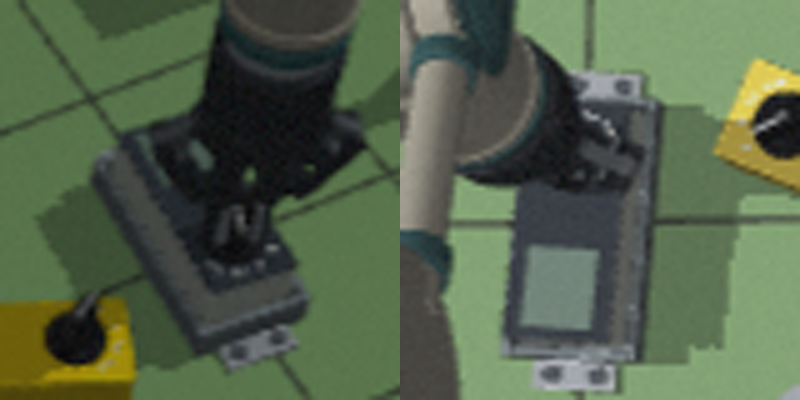

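Emit:
{"method": "servo_tool", "body": {
  "increments": [
    {"slide": [0,0,0],"spin": 0},
    {"slide": [0,0,0],"spin": 0},
    {"slide": [0,0,0],"spin": 0},
    {"slide": [0,0,0],"spin": 0},
    {"slide": [0,0,0],"spin": 0},
    {"slide": [0,0,-0.01],"spin": 0},
    {"slide": [0,0,-0.02],"spin": 0},
    {"slide": [0,0,-0.03],"spin": 0}
  ],
  "hand": 0.5
}}

```text
clock: 16.95
position: [0.5299, 0.1452, 0.1201]
ee_rot: [0.001, 0.981, -0.195, -0.002]
contact_force: [0.1, -0.2, -0.1]
width: 0.0427
```

Emit:
{"method": "servo_tool", "body": {
  "increments": [
    {"slide": [0,0,-0.03],"spin": 0},
    {"slide": [0,0,-0.03],"spin": 0},
    {"slide": [-0.04,0,0],"spin": 0},
    {"slide": [-0.04,0,0],"spin": 0},
    {"slide": [-0.04,0,0],"spin": 0},
    {"slide": [-0.04,0,0],"spin": 0},
    {"slide": [-0.03,0,0],"spin": 0},
    {"slide": [0,0,0],"spin": 0}
  ]
}}

```text
clock: 17.75
position: [0.3515, 0.2185, 0.1808]
ee_rot: [-0.0, 0.981, -0.194, -0.001]
contact_force: [0.8, -0.2, 0.2]
width: 0.0426
```

```bash
python3 pl.py 531.7 145.3 60 -20.7; python3 - <<'E'
from h import *
for n in ('scene','top'): cv2.imwrite(f'pics/{n}10.png',eyes.get_image(n))
a=cv2.imread('pics/scene10.png')[130:190,350:410];b=cv2.imread('pics/top10.png')[185:245,205:265]
cv2.imwrite('pics/v10.png',np.hstack([cv2.resize(a,(400,400),interpolation=2),cv2.resize(b,(400,400),interpolation=2)]))
E
```

```text
before spin slide mm [194.5  -0.7 120.8]
after spin slide mm [194.5   4.8 120.8]
spin -1.62 phi -22.32 pos [351.5 218.5 180.8] w 42.6 F [ 0.8 -0.2  0.2] M [ 0.03  0.05 -0.  ] t 17.75
```

View pics/v10.png

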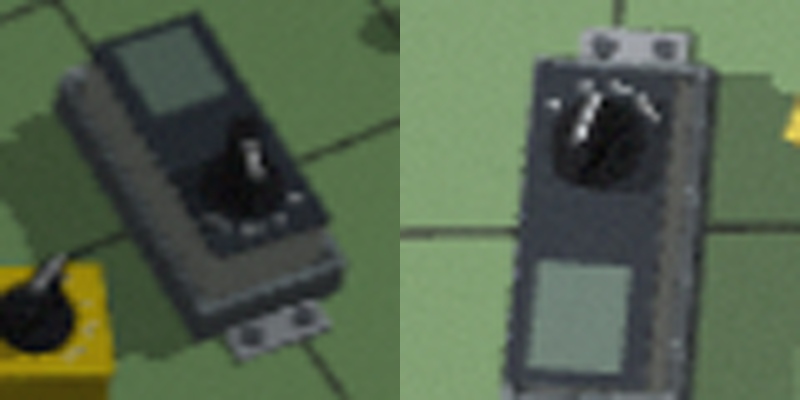

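View pics/top10.png

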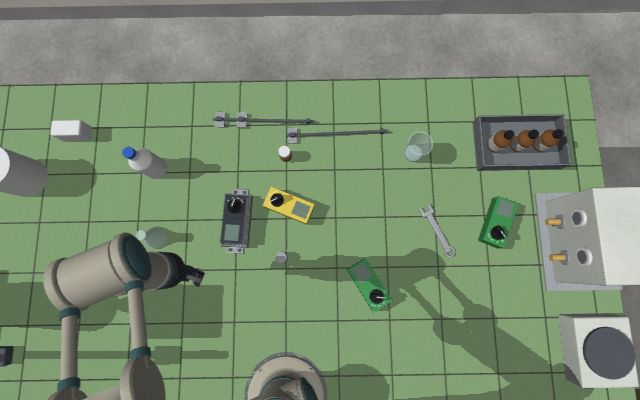

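```bash
python3 - <<'E'
from h import *
f=lambda x,y:[205+(x-400)/6.667-.43,185+y/6.667-.43]
g=lambda x,y:[350+x/6.667-.43,130+y/6.667-.43]
ang=lambda A:np.degrees(np.arctan2(*(A[0]-A[1])[[1,0]]))
for n in('7','10'):
    b=cv2.imread(f'pics/top{n}.png');a=cv2.imread(f'pics/scene{n}.png')
    for nm,im,(x0,y0,x1,y1),T in(('top',b,(227,197,241,208),70),('scene',a,(383,149,395,160),60)):
        S=8;c=cv2.resize(im[y0:y1,x0:x1],None,fx=S,fy=S,interpolation=2);m=(c.min(2)>T).astype(np.uint8)
        nl,lab,st,ct=cv2.connectedComponentsWithStats(m)
        for i in range(1,nl):
            if st[i,4]<150:continue
            ys,xs=np.where(lab==i);l=cv2.fitLine(np.c_[xs,ys].astype(np.float32),2,0,.01,.01).ravel()
            W=onz(nm,[(np.array([l[2]+s*l[0]*12,l[3]+s*l[1]*12])+.5)/S-.5+[x0,y0] for s in(1,-1)],.082)
            A=ang(W);A=(A+90)%180-90;print(n,nm,st[i,4],st[i,:4],'ang',round(A,1),W.mean(0)[:2]*1000)
for l in [((537,60),(517,370)),((670,70),(650,385))]:
    print('unit edge',ang(onz('top',[f(*l[0]),f(*l[1])],.054)))
c=cv2.imread('pics/top10.png')[192:215,222:250];d=cv2.imread('pics/scene10.png')[144:170,375:402]
cv2.imwrite('pics/v11.png',np.hstack([cv2.resize(c,(400,400),interpolation=2),cv2.resize(d,(400,400),interpolation=2)]))
E
```

```text
7 top 1743 [ 0  0 51 72] ang 10.9 [542.3127476  149.09878704]
7 top 448 [65  0 33 19] ang 74.5 [551.01002617 129.928815  ]
7 top 164 [100  13  12  18] ang 7.6 [545.83231825 121.7422874 ]
7 scene 554 [72  0 24 33] ang -13.7 [536.72166385 163.95493612]
7 scene 688 [34 18 45 40] ang 13.6 [541.74136841 146.92322163]
10 top 1488 [31  0 38 77] ang -9.3 [541.11118725 142.44488018]
10 top 562 [73  0 39 32] ang 60.6 [549.17469426 126.85319812]
10 top 279 [ 0 21 19 18] ang 71.8 [543.59527892 156.29730254]
10 scene 720 [68  0 28 37] ang -10.7 [537.07328096 163.02945594]
10 scene 665 [28 17 25 43] ang -21.6 [539.12634613 141.50611322]
unit edge -1.9253222905836869
unit edge -2.398870432539486
```

View pics/v11.png

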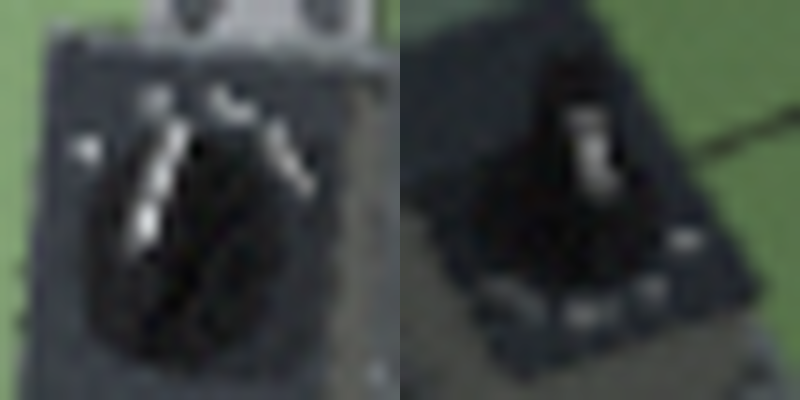

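```bash
python3 - <<'E'
from h import *
for n,box in(('scene',(355,130,405,190)),('top',(218,190,252,255))):
    x0,y0,x1,y1=box
    a,b=[cv2.cvtColor(cv2.imread(f'pics/{n}{k}.png')[y0:y1,x0:x1],6).astype(np.float32) for k in('7','10')]
    print(n,'shift 7->10 px',cv2.phaseCorrelate(a,b,cv2.createHanningWindow(a.shape[::-1],5)))
# bystanders unmoved between start and now
for n in('scene','top'):
    a=cv2.imread(f'pics/{n}0.png').astype(int);b=cv2.imread(f'pics/{n}10.png').astype(int)
    for nm,P in dict(jar=(.62,.04,.02),yellow=None or (.53,.0,.04),).items(): pass
    pts={'scene':dict(yellow=(343,182),jar=(372,220),weight=(327,146),beaker=(243,274),bottle=(480,155),flask=(433,120),wrench=(200,220),paddles=(400,245)),'top':dict(yellow=(289,205),jar=(285,153),weight=(281,258),beaker=(419,148),wrench=(438,230),paddles=(300,127),bottle=(145,162))}[n]
    print(n,{k:int(np.abs(a[y-14:y+15,x-20:x+21]-b[y-14:y+15,x-20:x+21]).mean()) for k,(x,y) in pts.items()})
E
```

```text
scene shift 7->10 px ((-0.23776641350956496, 0.10400021554874428), 0.9030794628461202)
top shift 7->10 px ((0.3364051090712685, 0.4933316831841452), 0.6549630463123322)
scene {'yellow': 1, 'jar': 1, 'weight': 4, 'beaker': 1, 'bottle': 1, 'flask': 1, 'wrench': 1, 'paddles': 1}
top {'yellow': 2, 'jar': 2, 'weight': 11, 'beaker': 2, 'wrench': 2, 'paddles': 2, 'bottle': 2}
```

```bash
python3 -c "
from rig import manip
print(manip.sign_off(), manip.get_state()['clock'])"
```

```text
the job is handed in; nothing more can be done
the job is handed in; nothing more can be done
```

The control unit is face up and fully home in its holder, its dial is on two dots, and I handed the job in at about 18 s of the 51 s allowed.

- **Placing:** I picked out the dark-topped unit from its green and yellow look-alikes, gripped it across its sides and lowered it into the holder without touching the walls. I let go only once the plate carried its weight.
- **Pressing:** I pressed on the display half with shut fingers. Travel stopped at z = 0.0538 m (0.054 expected) while the force rose to 23 N.
- **Dial:** I gripped the bar, turned it 36° clockwise, released it and moved clear.

**Last checks**
- **Dial angle:** In the scene view the pointer turned from +13.6° to −21.6°; two dots is about −20.7°. The automatic fit in the top view gave −9.3°, which disagrees. There the white line had merged with a mark, and judged by eye it lay near −20°.
- **Unit:** It shifted less than 0.6 px while the dial turned, so it stayed home. I did not press again to confirm.
- **Other things on the bench:** The patches I compared look unchanged. Only the weight's patch differed; the weight appears at the same pixel in the top view, so I put that down to the arm's shadow.
- **Heights:** The two-view heights came out 4–6 mm low for both the unit and the plate. I used the given heights, and the contact heights in placing and pressing agreed with them.

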